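Set the shaving mirror

TASK

Set up the shaving mirror on the vanity top: turn its turntable until the black pointer at the back lines up with the red dot on the grey foot, and fold the mirror panel up by its teal grip to 70 degrees, where the black peg on its side meets the red bead on the scale arc. Leave it standing there by itself, and do not shift the other things on the counter.

Things in the scene. Friction and masses are not known exactly. Their poses are not given: they have to be found in the camera images.
- stand: fixed grey round foot of the shaving mirror, 260 mm across, 14 mm high; it cannot move. Origin under its centre, on the vertical swivel axis; its x axis points to its red dot, z up
- red_dot (a point): red dot, 16 mm across, on top of the grey foot near its rim, 117 mm from the swivel axis: where the black pointer must end up
- pointer_tip (a point): tip of the black pointer that sticks out of the back (hinge side) of the white turntable, 110 mm from the swivel axis, 23 mm above the counter
- turntable (a joint): swivel angle of the white turntable (166 mm across, carrying hinge, scale arc and mirror) about the foot's vertical axis; 0 = pointer at the red dot, positive = turned anticlockwise seen from above; range -1.6 to 1.6. Stiff (0.2 N m), stays where it is left. It starts between 0.4 and 0.9
- mirror (a joint): fold angle of the mirror panel: 0 = folded flat (level) over the turntable with the glass down, 1.571 = upright; 1.222 = 70 degrees, the red bead. Range 0 to 1.9. Stiff friction hinge (0.4 N m), stays at any angle; raising the panel by its teal grip takes about 4 N. It starts between 0.06 and 0.5
- mirror_hinge (a point): middle of the horizontal hinge axis, 47 mm above the counter, 70 mm from the swivel axis on the pointer's side. x runs along the panel from grip to hinge, y along the hinge, z out of the panel's back (up when flat). Cream panel, 0.3 kg, 136 (along x) x 132 x 12 mm, from 3 to 139 mm from the hinge; its mid-plane contains the hinge axis
- red_bead (a point): red bead, 13 mm, on the thin steel scale arc (62 mm radius about the hinge) that stands on the turntable 80 mm from the middle on the hinge's y side; it marks 70 degrees. Black beads mark 0, 30, 50 and 90. A black peg on the panel's side edge, 62 mm from the hinge, shows the fold angle against the arc
- grip (a point): centre of the teal grip at the panel's free edge, 162 mm from the hinge axis: a barrel 16 mm in diameter and 26 mm long, parallel to the hinge axis, on a 12 mm wide neck, 15 mm clear of the panel edge. Pinched on its two flat ends (26 mm apart, fingers closing along y of this frame) it can roll between the pads while it follows its arc. Axes as for mirror_hinge
- tooth_cup: bystander: white ceramic toothbrush cup, 72 mm across at the rim, 100 mm high, with a blue toothbrush in it reaching 185 mm; origin under its centre
- cream_jar: bystander: small blue jar with a white lid, 60 mm across, 45 mm high; origin under its centre
- soap_dish: bystander: cream soap dish 115 x 80 x 25 mm with a green soap; origin under its centre
- nail_brush: bystander: wooden nail brush 85 x 36 x 30 mm; origin under its centre
- mouthwash: bystander: green bottle 68 mm across, 190 mm high; origin under its centre
- soap_pump: bystander: cream pump bottle 68 mm across, 177 mm high, steel spout; origin under its centre
- razor: bystander: blue razor 115 mm long, head 42 mm wide, 10 mm high, lying flat; origin under its middle
- comb: bystander: black comb 160 x 34 x 5 mm, lying flat; origin under its middle

How it is judged:
At the end, for the whole second after the job is handed in: The pointer stands at the red dot to within 5 degrees (turntable joint within 0.087 rad of 0; about 9 mm at the dot), the mirror panel is folded up to 70 degrees to within 5 degrees (mirror joint 1.135 to 1.309 rad), both at rest by themselves, and no bystander has been shifted by more than 25 mm (value of joint turntable between -0.087 and 0.087 rad and value of joint mirror between 1.135 and 1.309 rad and velocity of joint turntable between -0.05 and 0.05 rad/s and velocity of joint mirror between -0.05 and 0.05 rad/s); the robot touches nothing.
It fails at once if another thing on the counter is shifted by more than 25 mm (distance of any of tooth_cup, cream_jar, soap_dish, nail_brush, mouthwash, soap_pump, razor, comb from where it was at the start of the episode above 0.025 m).
It also fails if it takes over 35 s, if anything falls off the work surface, if the arm or the gripper's body presses on something with over 40 N, if the wrist force passes 120 N, or if a joint passes its speed limit or range.

ROBOT

A 6-joint arm with a two-finger parallel gripper is mounted at the origin on the work surface. World frame = base frame: x ahead of the robot, y to its left, z up, the work surface at z = 0. Lengths are in m, angles in rad, forces in N, time in s.
With the tool pointing down it reaches from about 0.35 to 0.975 m from the base axis. Payload 4.9 kg.
Tool frame: the origin (TCP) lies at the very end of the fingers, on their centre line; the grasp point (between the pads) lies ctrl.hold_point_z behind it (ctrl.hold_point_z is the distance from the TCP to the grasp point, in m); z points along the fingers, y is the line along which they close (so a half turn about z gives the same grasp; the last joint's range is limited). The gripper opens to 85 mm and grips with 20 to 120 N. Pads are 22 mm wide; open, the fingers measure 114 mm over their backs; the gripper's body (76 mm by 85 mm) begins 54 mm behind the grasp point. The pads swing forward as they close: fully open they stand 13 mm farther back than shut.
Start: joints at [1.172, 0.053, 1.613, -0, 1.476, -0.119], TCP at [0.173, 0.601, 0.231] pointing down, gripper open.
Joint ranges: [-3.01, 3.01], [-1.01, 2.22], [0.06, 2.58], [-1.02, 4.17], [0.09, 2.62], [-3.14, 3.14]. Speed limits (rad/s): [2.57, 2.57, 3.14, 3.14, 3.14, 3.14].

INTERFACE

Orientations are given as a rotation vector (axis times angle).
In Python, from station import ctrl gives the robot as it stands. The module is installed in compiled form; this text tells all that it offers.
- The arm moves only by the tool jog_arm, never from a script. Its argument "deltas" is a list of rows, each a list of 3 entries, a list of its own where there are three numbers: the closure, from -1 (fully open) to 1 (shut), then the shift along the world's x, y, z scaled (see below), then the turn, a rotation vector about the world's x, y, z scaled (see below). A call has 1 to 12 rows; each row is the pose to reach, as a shift and turn from the pose commanded when the call began, turning the shorter way round; what a row does not reach only later rows make up. The controller multiplies each number of a shift by 0.4 m and each number of a turn by 180 degrees. A row lasts 1/12 s, in which the tool goes at most 41.7 mm and 7.16 degrees, less where a joint would pass 70% of its speed; a pose out of reach is approached as far as the arm can. A call with a number of a shift or a turn outside -1 to 1 is refused whole. A call with a gripper value outside its range is refused whole. The fingers move at their own pace and stop on an object; "squeeze" is the grip in N (left out, the last holds). Time passes only in rows, so rows that repeat a pose let the fingers close. It gives the time, the measured TCP pose, the force, the opening and the grip force at its end, in the units of the state.
- ctrl.get_obs(): the state, without advancing time (a new reading comes with each control period).
- ctrl.get_image(name): name is "side" or "top"; returns the picture (384x512x3 uint8, red, green, blue); there is no depth.
- ctrl.get_calibration(name): a dict with "K" (3x3 intrinsics, pixels), "dist_coeffs" ([k1, k2, p1, p2, k3] as OpenCV has them; the pictures are not rectified), "extrinsics" (4x4, takes a point from world to camera coordinates). Camera axes: x right, y down, z forward; pixel columns grow to the right and rows downward; lengths in m; the calibration is good to about 2 mm. A picture is of the moment at which its call begins. get_calibration takes no time and is no camera call.
- ctrl.finish_job(): hands the job in; it is judged then, once.
The state is a dict: "t": time; "q": joint angles; "dq": joint speeds; "effort": joint torques, N m; "tool_pos": TCP position; "tool_rot": TCP orientation; "contact_force": force on the tool from outside, world axes, zero at the start; "wrist_torque": the same for the moment, N m; "opening": finger opening in m; "grip_force": force on a finger pad.
Only numpy, scipy, OpenCV 4.12 (cv2) and the standard library are available. Lean on these libraries where they do the work, as an engineer would, in place of code of your own. Each camera call takes 0.05 s, during which the arm holds its last target. There are 200 camera calls.

## Working session

There is one attempt and no reset: what is moved stays moved. The work goes in short steps, Python scripts to look and compute and a tool call to move; the robot and the scene stay as the last step left them, time stands still between calls to the robot, and variables do not carry over. Pictures are saved under pics/ and viewed, at most 10 in all, crops included, and the job is handed in when it is done.

Besides the shell and the picture viewer there is one more tool, called after "Call:" as name([rows], argument=value, ...), one row to a line, values as JSON. jog_arm: Moves the arm, as the interface text tells. Its arguments: {"type":"object","properties":{"deltas":{"type":"array","items":{"type":"array"}},"squeeze":{"type":"number"}},"required":["deltas"]}

```bash
mkdir -p pics; python3 - <<'E'
from station import ctrl
import cv2,numpy as np
for n in("top","side"):
    im=ctrl.get_image(n); cv2.imwrite(f"pics/{n}0.png",cv2.resize(im[:,:,::-1],(800,600),interpolation=cv2.INTER_CUBIC)); np.save(f"pics/{n}0.npy",im)
    c=ctrl.get_calibration(n); print(n,c["K"],c["dist_coeffs"],c["extrinsics"])
o=ctrl.get_obs(); print(o, ctrl.hold_point_z)
E
```

```text
top [[478.69071361   0.         251.92181426]
 [  0.         478.69071361 193.29058205]
 [  0.           0.           1.        ]] [-0.01155215  0.          0.          0.          0.        ] [[ 0.01982469 -0.99978338  0.00633851 -0.06285173]
 [-0.99761983 -0.02019977 -0.06592912  0.540444  ]
 [ 0.06604288 -0.0050164  -0.99780418  1.39962989]
 [ 0.          0.          0.          1.        ]]
side [[439.80389529   0.         254.43136024]
 [  0.         439.80389529 195.72379763]
 [  0.           0.           1.        ]] [-0.09036251  0.          0.          0.          0.        ] [[ 0.92193052 -0.38705202 -0.01532509 -0.48725304]
 [-0.25744245 -0.58268868 -0.77084193  0.18596857]
 [ 0.28942617  0.71460803 -0.6368421   1.27817587]
 [ 0.          0.          0.          1.        ]]
{'t': 0.1, 'q': array([ 1.17200550e+00,  5.32763000e-02,  1.61416578e+00,  1.79373546e-05,
        1.47602367e+00, -1.19004888e-01]), 'dq': array([-0.00109166, -0.00071207, -0.00177084,  0.00131772, -0.0006329 ,
       -0.00202647]), 'effort': array([ 2.04642021e-06, -3.94904959e+01, -3.71363211e+01, -1.43262428e-04,
        3.90848887e-03,  9.83761083e-06]), 'tool_pos': array([0.17236725, 0.6001653 , 0.23018956]), 'tool_rot': array([-4.37987886e-01, -3.11040861e+00,  2.83656794e-03]), 'contact_force': array([-0.83033808, -0.24277121, -0.85420661]), 'wrist_torque': array([0.02030497, 0.01942652, 0.01786198]), 'grip_force': 0.0, 'opening': 0.08554486017793293} 0.0187
```

View pics/top0.png

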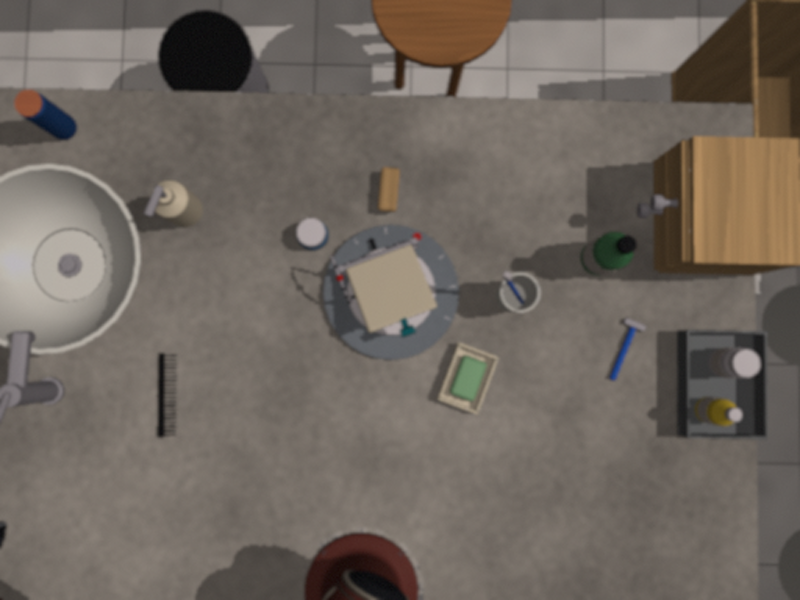

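View pics/side0.png

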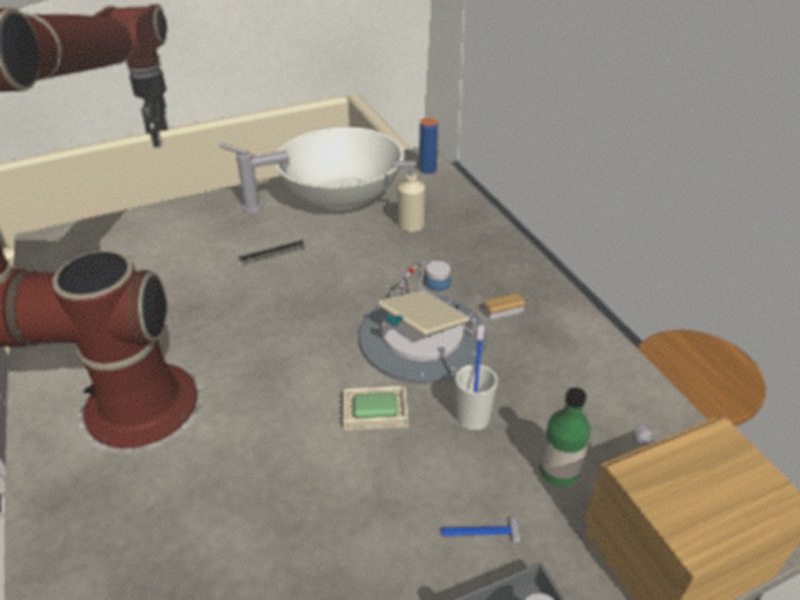

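The top view shows the foot centred near (390,291), the pointer at (372,243), the red dot at (417,236), the grip at (406,327) and the red bead at (341,279), in the 800x600 scaling. The side view shows the grip at about (393,319). I'll enlarge both next.

```bash
python3 - <<'E'
import cv2,numpy as np
a=np.load("pics/top0.npy")[135:240,185:325,::-1]; b=np.load("pics/side0.npy")[155:250,220:345,::-1]
a=cv2.resize(a,None,fx=5.7,fy=5.7,interpolation=cv2.INTER_CUBIC);cv2.imwrite("pics/tc.png",a)
b=cv2.resize(b,None,fx=6,fy=6,interpolation=cv2.INTER_CUBIC);cv2.imwrite("pics/sc.png",b)
E
```

```text
(no output)
```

View pics/tc.png

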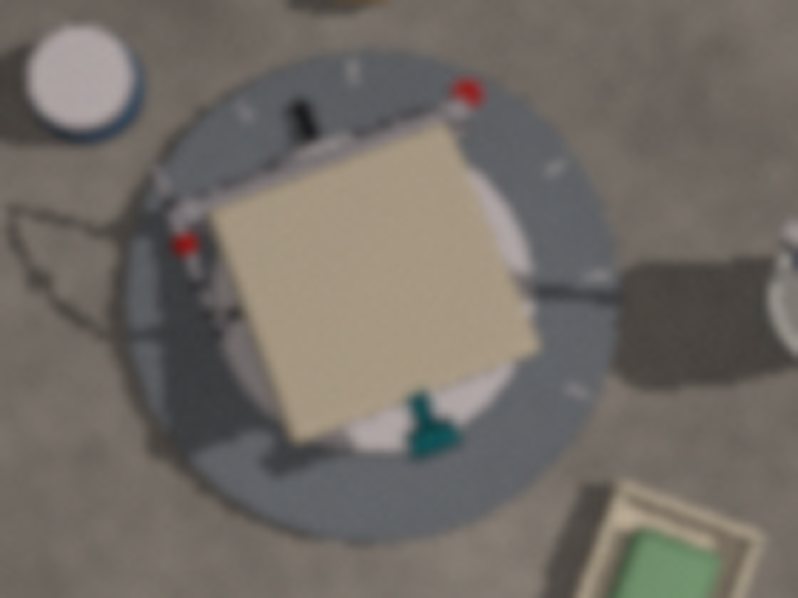

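View pics/sc.png

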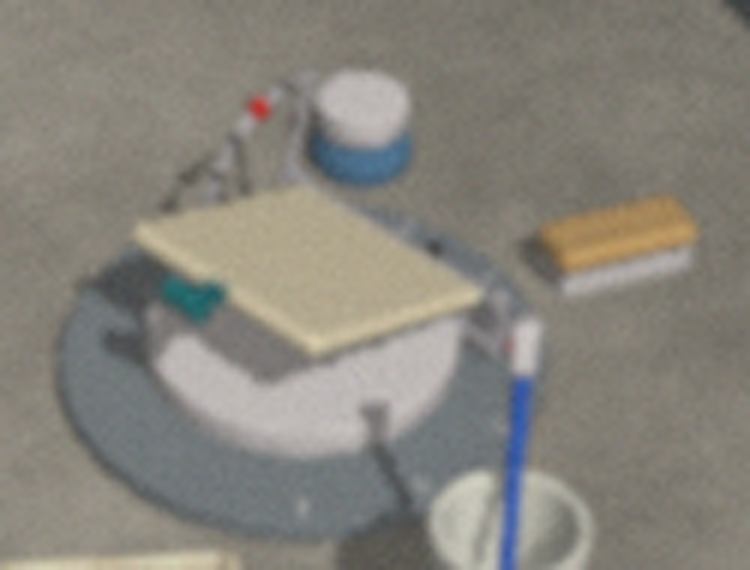

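In the top crop, the grip barrel is at (434,440), the bead at (185,243), the dot at (468,93) and the pointer tip near (299,102). The panel corners are (213,212), (440,122), (540,350) and (296,443). In the side crop, the grip is at (190,299), the bead at (260,107) and the corners at (135,230), (300,187), (483,290) and (316,340). Next I'll triangulate these points and fit the model.

```bash
cat > h.py <<'E'
import numpy as np,cv2
from scipy.optimize import least_squares
from station import ctrl
C={n:ctrl.get_calibration(n) for n in("top","side")}
def proj(n,P):
    c=C[n];E=np.array(c["extrinsics"]);return cv2.projectPoints(np.atleast_2d(P).astype(float),cv2.Rodrigues(E[:3,:3])[0],E[:3,3],np.array(c["K"]),np.array(c["dist_coeffs"]))[0][:,0]
def tri(a,b):
    r=least_squares(lambda P:np.r_[(proj("top",P)-a)[0],(proj("side",P)-b)[0]],[.5,0,.05]);return r.x,np.sqrt(2*r.cost/4)
def onz(n,uv,z): return least_squares(lambda p:(proj(n,[p[0],p[1],z])-uv)[0],[.5,0]).x
T=lambda u,v:(np.array([u,v])+.5)/5.7-.5+[185,135]
S=lambda u,v:(np.array([u,v])+.5)/6-.5+[220,155]
def Rz(a): c,s=np.cos(a),np.sin(a);return np.array([[c,-s,0],[s,c,0],[0,0,1]])
def model(x,y,psi,fold):  # psi = world yaw of pointer; panel dir from hinge = -x, raised
    R=Rz(psi);o=np.array([x,y,0]);h=np.array([.07,0,.047])
    d=np.array([-np.cos(fold),0,np.sin(fold)]);n=np.array([np.sin(fold),0,np.cos(fold)]);Y=np.array([0,1,0])
    P=[h+d*a+Y*b+n*.006 for a,b in((.003,.066),(.003,-.066),(.139,-.066),(.139,.066))]
    f70=np.deg2rad(70)
    P+=[h+.162*d,[.07-.062*np.cos(f70),.08,.047+.062*np.sin(f70)],[.11,0,.023]]
    return np.array(P,float)@R.T+o
E
python3 - <<'E'
from h import *
t=[T(213,212),T(440,122),T(540,350),T(296,443),T(434,440),T(185,243),T(299,102)]
s=[S(300,187),S(483,290),S(316,340),S(135,230),S(190,299),S(260,107)]
print("grip",tri(t[4],s[4]),"bead",tri(t[5],s[5]))
print("corners",[tri(a,b) for a,b in zip(t[:4],s[:4])])
dot=onz("top",T(468,93),.014);print("dot",dot,"ctr",onz("top",T(367,296),.014),"ptr",onz("top",t[6],.023))
def res(p):
    M=model(*p[:4]);D=[p[0]+.117*np.cos(p[4]),p[1]+.117*np.sin(p[4]),.014]
    return np.r_[(proj("top",M)-t).ravel(),(proj("side",M[:6])-s).ravel(),(proj("top",D)[0]-T(468,93)),(proj("top",[p[0],p[1],.014])[0]-T(367,296))]
r=least_squares(res,[.6,0,.4,.2,-.3]);p=r.x
print(p,"turn",p[3-1]-p[4],"rms",np.sqrt(np.mean(r.fun**2)));print(np.round(r.fun.reshape(-1,2),1).tolist());print(model(*p[:4]))
for n,uv in (("pump",(172,192)),("jar",(311,232)),("brush",(389,190)),("cup",(520,292)),("dish",(468,378))):
    print(n,onz("top",np.array(uv)*.64,.05))
E
```

```text
grip (array([ 0.486106  , -0.07743026,  0.10404351]), np.float64(0.31209403053460305)) bead (array([0.57856621, 0.04593557, 0.11009475]), np.float64(0.10393599809163138))
corners [(array([0.5991387 , 0.03613285, 0.05633186]), np.float64(0.12087442062072176)), (array([ 0.64951223, -0.07882422,  0.0544455 ]), np.float64(0.3633934232456069)), (array([ 0.53104783, -0.12843349,  0.10243522]), np.float64(0.2852125716100812)), (array([ 0.48338045, -0.01012632,  0.09852082]), np.float64(0.29752804383371123))]
dot [ 0.6696747  -0.09364884] ctr [ 0.56185824 -0.04286981] ptr [ 0.66171309 -0.00543761]
[ 0.56178741 -0.04621302  0.38579038  0.34893517 -0.41426733] turn 0.8000577076028558 rms 0.695896463942678
[[-1.7, -0.5], [1.1, -0.8], [0.5, -0.8], [-1.0, -0.2], [0.0, -0.2], [0.0, 0.6], [-0.2, -0.7], [0.1, -0.4], [0.2, 0.6], [0.1, 0.7], [-1.0, -0.9], [-0.6, 0.4], [-0.7, 1.3], [-0.1, 0.3], [1.1, 0.0]]
[[ 0.60109587  0.04098754  0.05366412]
 [ 0.65076635 -0.08131063  0.05366412]
 [ 0.53235553 -0.1294023   0.10016215]
 [ 0.48268504 -0.00710412  0.10016215]
 [ 0.48559431 -0.07715828  0.10238737]
 [ 0.57689249  0.04626813  0.10526094]
 [ 0.66370256 -0.00482095  0.023     ]]
pump [0.73718331 0.36650965]
jar [0.66707771 0.10466684]
brush [ 0.74935726 -0.03902654]
cup [ 0.56286496 -0.2860873 ]
dish [ 0.40202891 -0.19158401]
```

The fit is consistent: the grip is 102 mm up, the bead 105 to 110 mm (105 expected), and the fold is about 20°. The table must turn −0.80 rad. Next I'll work out the approach.

```bash
cat >> h.py <<'E'
from scipy.spatial.transform import Rotation as Ro
P0=np.array([.5618,-.0455,.386,.349]); PSI0,PSIF=.386,-.418
def grip(psi,f): return model(P0[0],P0[1],psi,f)[4]
def Rtool(psi,tilt,sgn=1): # fingers down, tool y along hinge axis; tilt: fingers lean to +pointer
    R=Rz(psi)@Ro.from_euler('y',-tilt).as_matrix()
    return R@np.column_stack([[-sgn,0,0],[0,sgn,0],[0,0,-1]])
def delta(p0,R0,p1,R1):
    d=(Ro.from_matrix(R1)*Ro.from_matrix(R0).inv()).as_rotvec()
    return np.round((p1-p0)/.4,4),np.round(d/np.pi,4)
E
python3 - <<'E'
from h import *
o=ctrl.get_obs();R=Ro.from_rotvec(o["tool_rot"]).as_matrix();print(R.round(3))
for s in(1,-1):
    R1=Rtool(PSI0,0,s);g=grip(PSI0,.349);tcp=g+[0,0,-.0187];print(s,g,tcp,delta(o["tool_pos"],R,tcp+[0,0,.12],R1))
E
```

```text
[[-0.961  0.276 -0.001]
 [ 0.276  0.961 -0.002]
 [ 0.    -0.002 -1.   ]]
1 [ 0.48561672 -0.07645987  0.10239724] [ 0.48561672 -0.07645987  0.08369724] (array([ 0.7831, -1.6916, -0.0662]), array([ 0.0006, -0.    ,  0.2119]))
-1 [ 0.48561672 -0.07645987  0.10239724] [ 0.48561672 -0.07645987  0.08369724] (array([ 0.7831, -1.6916, -0.0662]), array([-1.000e-04, -8.000e-04, -7.881e-01]))
```

Call:
jog_arm([
  [-1, [0.39, -0.85, 0], [0, 0, 0.106]],
  [-1, [0.39, -0.85, 0], [0, 0, 0.106]],
  [-1, [0.39, -0.85, 0], [0, 0, 0.106]],
  [-1, [0.39, -0.85, 0], [0, 0, 0.106]],
  [-1, [0.39, -0.85, 0], [0, 0, 0.106]],
  [-1, [0.39, -0.85, 0], [0, 0, 0.106]],
  [-1, [0.39, -0.85, 0], [0, 0, 0.106]],
  [-1, [0.39, -0.85, 0], [0, 0, 0.106]],
  [-1, [0.39, -0.85, 0], [0, 0, 0.106]],
  [-1, [0.39, -0.85, 0], [0, 0, 0.106]],
  [-1, [0.39, -0.85, 0], [0, 0, 0.106]],
  [-1, [0.39, -0.85, 0], [0, 0, 0.106]],
], squeeze=40)

```text
t: 1.1
tool_pos: [0.3285, 0.2606, 0.231]
tool_rot: [0.082, -3.14, -0.0]
contact_force: [-0.3, 1.0, 0.8]
opening: 0.0853
grip_force: 0.0
```

Call:
jog_arm([
  [-1, [0.393, -0.842, -0.066], [0, 0, 0.106]],
  [-1, [0.393, -0.842, -0.066], [0, 0, 0.106]],
  [-1, [0.393, -0.842, -0.066], [0, 0, 0.106]],
  [-1, [0.393, -0.842, -0.066], [0, 0, 0.106]],
  [-1, [0.393, -0.842, -0.066], [0, 0, 0.106]],
  [-1, [0.393, -0.842, -0.066], [0, 0, 0.106]],
  [-1, [0.393, -0.842, -0.066], [0, 0, 0.106]],
  [-1, [0.393, -0.842, -0.066], [0, 0, 0.106]],
  [-1, [0.393, -0.842, -0.066], [0, 0, 0.106]],
  [-1, [0.393, -0.842, -0.066], [0, 0, 0.106]],
  [-1, [0.393, -0.842, -0.066], [0, 0, 0.106]],
  [-1, [0.393, -0.842, -0.066], [0, 0, 0.106]],
])

```text
t: 2.1
tool_pos: [0.4862, -0.0752, 0.2042]
tool_rot: [0.604, -3.081, -0.002]
contact_force: [-0.2, 0.5, 0.2]
opening: 0.0853
grip_force: 0.0
```

```bash
python3 - <<'E'
from h import *
o=ctrl.get_obs();R=Ro.from_rotvec(o["tool_rot"]).as_matrix();print(o["t"],o["tool_pos"],o["q"],o["contact_force"])
print(delta(o["tool_pos"],R,grip(PSI0,.349)+[0,0,-.0187],Rtool(PSI0,0)))
E
```

```text
2.1 [ 0.48616865 -0.07520381  0.20417886] [-3.05231906e-01 -2.54797365e-01  1.94379460e+00  6.23087943e-04
  1.45470130e+00 -2.26314982e+00] [-0.1850234   0.49565263  0.22069773]
(array([-0.0014, -0.0031, -0.3012]), array([-0.0004, -0.0006, -0.0003]))
```

Call:
jog_arm([
  [-1, [0, -0.002, -0.08], [0, 0, 0]],
  [-1, [-0.001, -0.003, -0.16], [0, 0, 0]],
  [-1, [-0.001, -0.003, -0.24], [0, 0, 0]],
  [-1, [-0.001, -0.003, -0.298], [0, 0, 0]],
  [-1, [-0.001, -0.003, -0.298], [0, 0, 0]],
  [-1, [-0.001, -0.003, -0.298], [0, 0, 0]],
])

```text
t: 2.6
tool_pos: [0.4843, -0.0751, 0.0847]
tool_rot: [0.607, -3.08, -0.003]
contact_force: [0.4, -0.2, 0.5]
opening: 0.0851
grip_force: 0.0
```

```bash
python3 - <<'E'
from h import *
o=ctrl.get_obs();print(o["tool_pos"],o["contact_force"])
t=ctrl.get_image("top")[150:240,200:320,::-1];s=ctrl.get_image("side")[130:235,220:345,::-1]
t=cv2.resize(t,(400,300),interpolation=cv2.INTER_CUBIC);s=cv2.resize(s,(400,336),interpolation=cv2.INTER_CUBIC)[:300]
cv2.imwrite("pics/g1.png",np.hstack([t,s]))
E
```

```text
[ 0.48430823 -0.07505001  0.08466453] [ 0.41315787 -0.21021839  0.46412873]
```

View pics/g1.png

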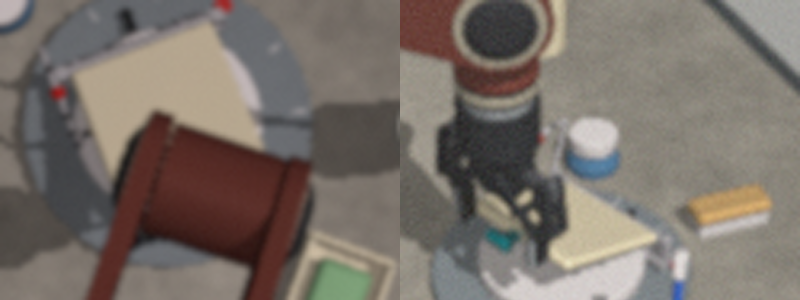

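The fingers straddle the teal grip, which shows at about (500,238) in the side half. I'll close on it now.

Call:
jog_arm([
  [1, [0, 0, 0], [0, 0, 0]],
  [1, [0, 0, 0], [0, 0, 0]],
  [1, [0, 0, 0], [0, 0, 0]],
  [1, [0, 0, 0], [0, 0, 0]],
  [1, [0, 0, 0], [0, 0, 0]],
  [1, [0, 0, 0], [0, 0, 0]],
  [1, [0, 0, 0], [0, 0, 0]],
  [1, [0, 0, 0], [0, 0, 0]],
], squeeze=40)

```text
t: 3.37
tool_pos: [0.4852, -0.0773, 0.0857]
tool_rot: [0.603, -3.083, -0.0]
contact_force: [-2.7, 1.0, 2.1]
opening: 0.0249
grip_force: 42.5
```

```bash
python3 - <<'E'
from h import *
o=ctrl.get_obs();print({k:o[k] for k in("t","tool_pos","contact_force","opening","grip_force")})
R=Ro.from_rotvec(o["tool_rot"]).as_matrix()
c=np.array([P0[0],P0[1],0]);D=PSIF-PSI0
p=o["tool_pos"]
for k in range(1,13):
    a=D*k/12; q=c+Rz(a)@(p-c); print(k,np.round((q-p)/.4,3),round(a/np.pi,3))
E
```

```text
{'t': 3.3667, 'tool_pos': array([ 0.4851612 , -0.0773021 ,  0.08574188]), 'contact_force': array([-2.68892034,  0.99849371,  2.06694066]), 'opening': 0.024943818429196928, 'grip_force': 42.53127872943878}
1 [-0.005  0.013  0.   ] -0.021
2 [-0.009  0.026  0.   ] -0.043
3 [-0.012  0.04   0.   ] -0.064
4 [-0.014  0.054  0.   ] -0.085
5 [-0.015  0.067  0.   ] -0.107
6 [-0.016  0.081  0.   ] -0.128
7 [-0.015  0.095  0.   ] -0.149
8 [-0.014  0.109  0.   ] -0.171
9 [-0.011  0.123  0.   ] -0.192
10 [-0.008  0.136  0.   ] -0.213
11 [-0.004  0.149  0.   ] -0.235
12 [0.001 0.162 0.   ] -0.256
```

Call:
jog_arm([
  [1, [-0.005, 0.013, 0], [0, 0, -0.021]],
  [1, [-0.009, 0.026, 0], [0, 0, -0.043]],
  [1, [-0.012, 0.04, 0], [0, 0, -0.064]],
  [1, [-0.014, 0.054, 0], [0, 0, -0.085]],
  [1, [-0.015, 0.067, 0], [0, 0, -0.107]],
  [1, [-0.016, 0.081, 0], [0, 0, -0.128]],
  [1, [-0.015, 0.095, 0], [0, 0, -0.149]],
  [1, [-0.014, 0.109, 0], [0, 0, -0.171]],
  [1, [-0.011, 0.123, 0], [0, 0, -0.192]],
  [1, [-0.008, 0.136, 0], [0, 0, -0.213]],
  [1, [-0.004, 0.149, 0], [0, 0, -0.235]],
  [1, [0.001, 0.162, 0], [0, 0, -0.256]],
])

```text
t: 4.37
tool_pos: [0.4846, -0.0116, 0.0853]
tool_rot: [-0.655, -3.069, -0.001]
contact_force: [-5.3, 2.9, 3.0]
opening: 0.025
grip_force: 42.6
```

Call:
jog_arm([
  [1, [0, 0, 0], [0, 0, 0]],
  [1, [0, 0, 0], [0, 0, 0]],
  [1, [0, 0, 0], [0, 0, 0]],
])

```text
t: 4.62
tool_pos: [0.4847, -0.0113, 0.0853]
tool_rot: [-0.652, -3.07, -0.003]
contact_force: [-4.5, 4.9, 3.8]
opening: 0.0249
grip_force: 42.8
```

```bash
python3 - <<'E'
from h import *
o=ctrl.get_obs();print({k:o[k] for k in("t","tool_pos","contact_force","opening","grip_force")}, "grip exp",grip(PSIF,.349))
t=ctrl.get_image("top")[135:240,185:325,::-1];np.save("pics/t2.npy",t)
cv2.imwrite("pics/t2.png",cv2.resize(t,None,fx=5.7,fy=5.7,interpolation=cv2.INTER_CUBIC))
E
```

```text
{'t': 4.6167, 'tool_pos': array([ 0.48470128, -0.01133587,  0.08530422]), 'contact_force': array([-4.50352425,  4.85151304,  3.79500226]), 'opening': 0.024863693524942974, 'grip_force': 42.794973850250244} grip exp [ 0.48664627 -0.01211853  0.10239724]
```

View pics/t2.png

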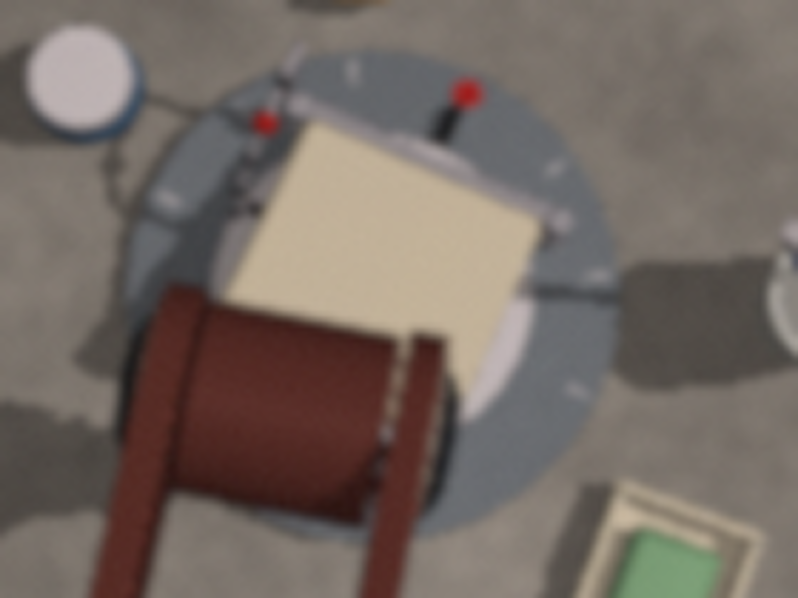

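The pointer now ends at the dot: its body is around (442,132) and the dot is at (468,93). The panel edge direction confirms a 45.5° turn. Next I'll work out the fold arc, tilting the tool 20° along the way.

```bash
python3 - <<'E'
from h import *
o=ctrl.get_obs();p=o["tool_pos"];f0,f1=.352,1.225;psi=-.416
def pose(k,N=24):
    s=k/N;f=f0+(f1-f0)*s;R=Rtool(psi,np.deg2rad(20)*s);return grip(psi,f)+.0187*R[:,2],R
for b in(0,12):
    a,Ra=pose(b)
    print([[1,(( pose(k)[0]-a)/.4).round(3).tolist(),delta(a,Ra,*pose(k))[1].round(3).tolist()] for k in range(b+1,b+13)])
E
```

```text
[[1, [0.005, -0.002, 0.014], [-0.002, -0.004, 0.0]], [1, [0.011, -0.005, 0.027], [-0.004, -0.008, 0.0]], [1, [0.018, -0.008, 0.041], [-0.006, -0.013, 0.0]], [1, [0.025, -0.011, 0.054], [-0.008, -0.017, 0.0]], [1, [0.032, -0.014, 0.067], [-0.009, -0.021, 0.0]], [1, [0.04, -0.018, 0.079], [-0.011, -0.025, 0.0]], [1, [0.048, -0.021, 0.091], [-0.013, -0.03, 0.0]], [1, [0.056, -0.025, 0.104], [-0.015, -0.034, 0.0]], [1, [0.065, -0.029, 0.115], [-0.017, -0.038, 0.0]], [1, [0.074, -0.033, 0.127], [-0.019, -0.042, 0.0]], [1, [0.084, -0.037, 0.138], [-0.021, -0.047, -0.0]], [1, [0.094, -0.042, 0.148], [-0.022, -0.051, 0.0]]]
[[1, [0.01, -0.005, 0.01], [-0.002, -0.004, 0.0]], [1, [0.021, -0.009, 0.02], [-0.004, -0.008, 0.0]], [1, [0.032, -0.014, 0.03], [-0.006, -0.013, 0.0]], [1, [0.043, -0.019, 0.039], [-0.008, -0.017, 0.0]], [1, [0.055, -0.024, 0.048], [-0.009, -0.021, 0.0]], [1, [0.067, -0.029, 0.056], [-0.011, -0.025, -0.0]], [1, [0.079, -0.035, 0.064], [-0.013, -0.03, 0.0]], [1, [0.091, -0.04, 0.071], [-0.015, -0.034, 0.0]], [1, [0.104, -0.046, 0.078], [-0.017, -0.038, 0.0]], [1, [0.117, -0.052, 0.084], [-0.019, -0.042, 0.0]], [1, [0.13, -0.057, 0.09], [-0.021, -0.047, 0.0]], [1, [0.143, -0.063, 0.096], [-0.022, -0.051, -0.0]]]
```

Call:
jog_arm([
  [1, [0.005, -0.002, 0.014], [-0.002, -0.004, 0.0]],
  [1, [0.011, -0.005, 0.027], [-0.004, -0.008, 0.0]],
  [1, [0.018, -0.008, 0.041], [-0.006, -0.013, 0.0]],
  [1, [0.025, -0.011, 0.054], [-0.008, -0.017, 0.0]],
  [1, [0.032, -0.014, 0.067], [-0.009, -0.021, 0.0]],
  [1, [0.04, -0.018, 0.079], [-0.011, -0.025, 0.0]],
  [1, [0.048, -0.021, 0.091], [-0.013, -0.03, 0.0]],
  [1, [0.056, -0.025, 0.104], [-0.015, -0.034, 0.0]],
  [1, [0.065, -0.029, 0.115], [-0.017, -0.038, 0.0]],
  [1, [0.074, -0.033, 0.127], [-0.019, -0.042, 0.0]],
  [1, [0.084, -0.037, 0.138], [-0.021, -0.047, 0.0]],
  [1, [0.094, -0.042, 0.148], [-0.022, -0.051, 0.0]],
])

```text
t: 5.67
tool_pos: [0.5223, -0.028, 0.1439]
tool_rot: [0.617, 2.908, -0.048]
contact_force: [-1.7, 7.1, -2.2]
opening: 0.025
grip_force: 40.7
```

Forces are low, so I'll carry on.

Call:
jog_arm([
  [1, [0.01, -0.005, 0.01], [-0.002, -0.004, 0.0]],
  [1, [0.021, -0.009, 0.02], [-0.004, -0.008, 0.0]],
  [1, [0.032, -0.014, 0.03], [-0.006, -0.013, 0.0]],
  [1, [0.043, -0.019, 0.039], [-0.008, -0.017, 0.0]],
  [1, [0.055, -0.024, 0.048], [-0.009, -0.021, 0.0]],
  [1, [0.067, -0.029, 0.056], [-0.011, -0.025, 0.0]],
  [1, [0.079, -0.035, 0.064], [-0.013, -0.03, 0.0]],
  [1, [0.091, -0.04, 0.071], [-0.015, -0.034, 0.0]],
  [1, [0.104, -0.046, 0.078], [-0.017, -0.038, 0.0]],
  [1, [0.117, -0.052, 0.084], [-0.019, -0.042, 0.0]],
  [1, [0.13, -0.057, 0.09], [-0.021, -0.047, 0.0]],
  [1, [0.143, -0.063, 0.096], [-0.022, -0.051, 0.0]],
])

```text
t: 6.67
tool_pos: [0.581, -0.0525, 0.1839]
tool_rot: [0.581, 2.736, -0.091]
contact_force: [-0.2, 11.6, -0.2]
opening: 0.0244
grip_force: 39.1
```

Call:
jog_arm([
  [1, [0, 0, 0], [0, 0, 0]],
  [1, [0, 0, 0], [0, 0, 0]],
  [1, [0, 0, 0], [0, 0, 0]],
])

```text
t: 6.92
tool_pos: [0.5817, -0.0527, 0.1842]
tool_rot: [0.58, 2.734, -0.091]
contact_force: [3.2, 8.5, -1.4]
opening: 0.0246
grip_force: 39.8
```

```bash
python3 - <<'E'
from h import *
o=ctrl.get_obs();R=Ro.from_rotvec(o["tool_rot"]).as_matrix();g=o["tool_pos"]-.0187*R[:,2]
print({k:o[k] for k in("t","tool_pos","contact_force","opening")}, "grasp",g,"exp",grip(-.416,1.222))
h=model(P0[0],P0[1],-.416,0); hz=np.array([P0[0]+.07*np.cos(-.416),P0[1]+.07*np.sin(-.416),.047])
v=Rz(.416)@(g-hz);print(v,np.arctan2(v[2],-v[0]),np.linalg.norm(v),"retreat z",-R[:,2])
t=ctrl.get_image("top")[135:240,185:325,::-1];s=ctrl.get_image("side")[130:235,220:360,::-1]
cv2.imwrite("pics/f.png",np.hstack([cv2.resize(i,(400,300),interpolation=cv2.INTER_CUBIC) for i in(t,s)]))
E
```

```text
{'t': 6.9167, 'tool_pos': array([ 0.58174571, -0.05273267,  0.18422906]), 'contact_force': array([ 3.19543203,  8.5482717 , -1.37301945]), 'opening': 0.024619095864930586} grasp [ 0.57580838 -0.05026948  0.20178956] exp [ 0.57518569 -0.05141358  0.19924513]
[-0.05525898  0.00129815  0.15478956] 1.2279041771831498 0.16436254684496363 retreat z [-0.31750426  0.1317211   0.93906368]
```

View pics/f.png

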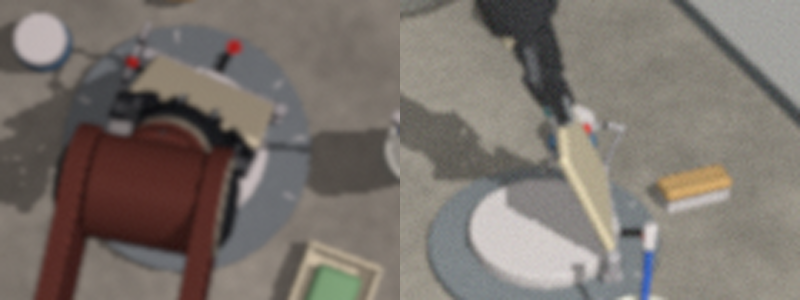

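The panel stands at about 70° with the pointer at the dot (235,47). I'll open the fingers and retreat along the tool axis.

Call:
jog_arm([
  [-1, [0, 0, 0], [0, 0, 0]],
  [-1, [0, 0, 0], [0, 0, 0]],
  [-1, [0, 0, 0], [0, 0, 0]],
  [-1, [0, 0, 0], [0, 0, 0]],
  [-1, [0, 0, 0], [0, 0, 0]],
  [-1, [-0.032, 0.013, 0.094], [0, 0, 0]],
  [-1, [-0.064, 0.026, 0.188], [0, 0, 0]],
  [-1, [-0.13, 0.052, 0.3], [0, 0, 0]],
  [-1, [-0.3, 0.2, 0.35], [0, 0, 0]],
  [-1, [-0.4, 0.5, 0.35], [0, 0, 0]],
  [-1, [-0.4, 0.5, 0.35], [0, 0, 0]],
  [-1, [-0.4, 0.6, 0.35], [0, 0, 0]],
])

```text
t: 8.02
tool_pos: [0.4495, 0.1022, 0.3188]
tool_rot: [0.584, 2.733, -0.096]
contact_force: [0.9, 0.5, 0.2]
opening: 0.0853
grip_force: 0.0
```

Call:
jog_arm([
  [-1, [0, 0.4, 0], [0, 0, 0]],
  [-1, [0, 0.4, 0], [0, 0, 0]],
  [-1, [0, 0.4, 0], [0, 0, 0]],
  [-1, [0, 0.4, 0], [0, 0, 0]],
  [-1, [0, 0.4, 0], [0, 0, 0]],
  [-1, [0, 0.4, 0], [0, 0, 0]],
  [-1, [0, 0.4, 0], [0, 0, 0]],
  [-1, [0, 0.4, 0], [0, 0, 0]],
])

```text
t: 8.68
tool_pos: [0.4509, 0.2608, 0.3172]
tool_rot: [0.583, 2.736, -0.098]
contact_force: [0.4, 0.6, 0.3]
opening: 0.0852
grip_force: 0.0
```

```bash
python3 - <<'E'
from h import *
o=ctrl.get_obs();print(o["t"],o["tool_pos"])
t=ctrl.get_image("top")[135:240,185:325,::-1];s=ctrl.get_image("side")[130:235,250:390,::-1]
cv2.imwrite("pics/t3.png",cv2.resize(t,None,fx=5.7,fy=5.7,interpolation=cv2.INTER_CUBIC))
cv2.imwrite("pics/s3.png",cv2.resize(s,None,fx=5.7,fy=5.7,interpolation=cv2.INTER_CUBIC))
E
```

```text
8.6833 [0.45086943 0.26077401 0.31723013]
```

View pics/t3.png

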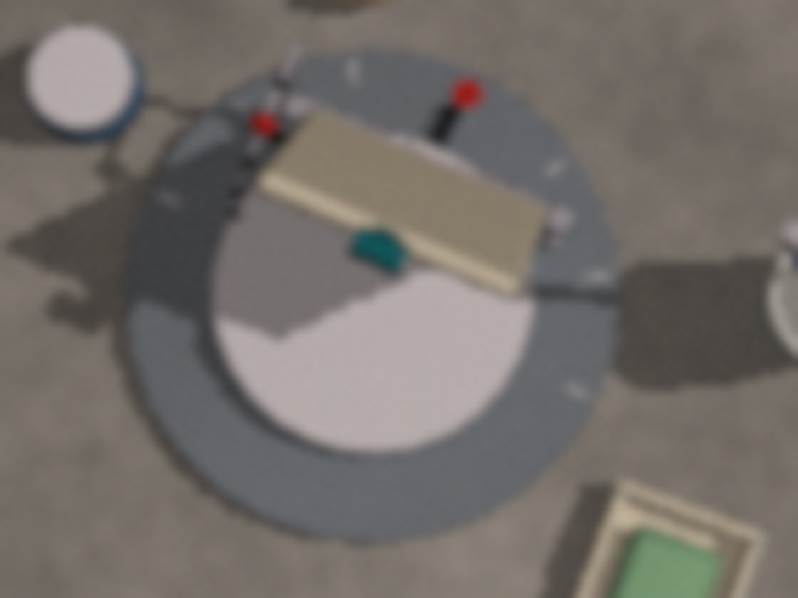

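View pics/s3.png

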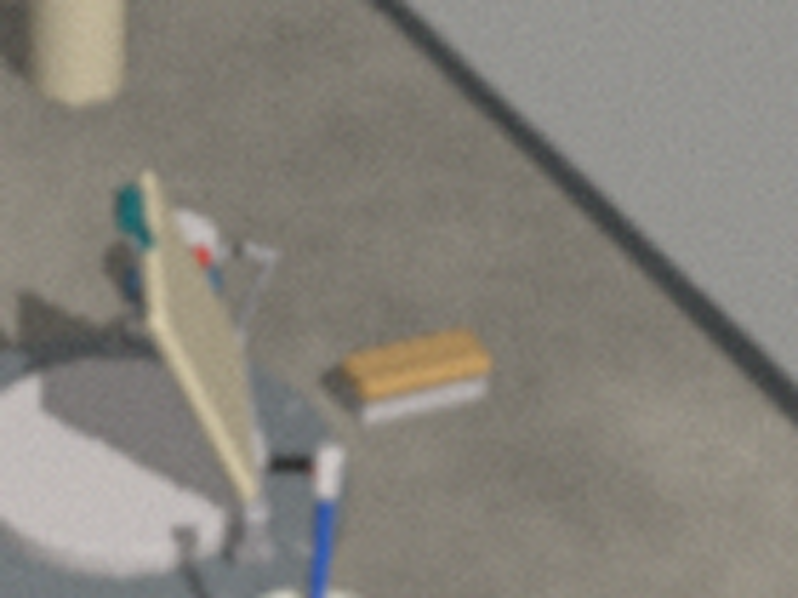

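In the top crop, the grip is at (378,249), the free-edge corners are at (265,181) and (520,285), and the pointer runs straight to the dot (467,94). In the side crop, the free −y corner is at about (152,318), the −y hinge end at (253,494), and the free +y corner at (148,177). I'll fit the final pose to these.

```bash
python3 - <<'E'
from h import *
S=lambda u,v:(np.array([u,v])+.5)/5.7-.5+[250,130]
def pts(p):
    psi,f=p;R=Rz(psi);d=np.array([-np.cos(f),0,np.sin(f)]);h=np.array([.07,0,.047]);Y=np.array([0,1,0])
    Q=np.array([h+.162*d,h+.139*d+.066*Y,h+.139*d-.066*Y,h+.003*d-.066*Y,[.07-.062*np.cos(1.222),.08,.047+.062*np.sin(1.222)]])
    return Q@R.T+[P0[0],P0[1],0]
t=[T(378,249),T(265,181),T(520,285),T(265,123)];s=[S(134,212),S(148,177),S(152,318),S(253,494),S(203,256)]
def res(p): Q=pts(p);return np.r_[(proj("top",Q[[0,1,2,4]])-t).ravel(),(proj("side",Q)-s).ravel()]
r=least_squares(res,[-.4,1.2]);print(r.x,"fold deg",np.rad2deg(r.x[1]),"table",r.x[0]+.416);print(r.fun.reshape(-1,2).round(1).tolist())
E
```

```text
[-0.38778539  1.18494006] fold deg 67.89206417607801 table 0.02821460837201245
[[0.5, -0.6], [-1.4, -0.7], [-0.2, 0.8], [-0.5, 0.4], [-0.1, 0.1], [-0.7, -0.8], [0.7, 1.2], [-0.7, 2.8], [-1.1, 0.8]]
```

The fold comes out at 68 to 70° (limits 65 to 75°). The table is within about 2° of the dot. Nothing else has moved and the arm is clear.

```bash
python3 -c "
from station import ctrl
print(ctrl.finish_job())"
```

```text
the job is handed in; nothing more can be done
None
```

I handed the job in after about 9 s of the 35 s allowed, but no verdict came back: by my camera fit the pointer is within about 2° of the red dot, the mirror stands by itself at 68–70°, the arm is clear, and nothing else looked shifted in the crops I viewed.

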